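Empty the grinding balls from the cup under the microscope

TASK

Swing the lamp arm on the microscope head right up to its stop, so that the cup beneath can be taken. Then lift out the cup, tip all four balls into the steel tray from close above it, and stand the cup, empty and upright, back on the black disc under the microscope, setting it down gently. Leave the lamp arm up, and do not disturb the bottle, jar or brush.

Things in the scene. Friction and masses are not known exactly. Their poses are not given: they have to be found in the camera images.
- lamp_arm (a joint): angle of the lamp arm's hinge on the microscope head, rad: 0 = hanging down in front of the cup, 1.75 = right up at its stop. A stiff friction hinge: it stays where it is left; lifting takes about 5 N at the handle.
- lamp_pivot (a point): point on the lamp arm's hinge axis (its y axis), 245 mm above the bench, level along y with the handle's grip point. The handle circles it at 130 mm: at joint value q the grip point is at x = -0.13 cos(q - 0.873), z = 0.13 sin(q - 0.873) from here, in the microscope's axes.
- lamp_handle (a point): grip point of the lamp arm's red handle, 25 mm from its free end: a level round bar, 14 mm diameter, 70 mm long, along the microscope's y. From this point toward +y: the steel arm (12 mm thick) at 45 mm, then, in line, the white lamp barrel (28 mm diameter) from 65 to 120 mm, which ends in front of the cup while the arm is down.
- microscope: fixed cream microscope. Origin on the bench under the stage disc; x away from the robot, y toward its pillar. Base 220 by 300 mm (y -110 to 190), 20 thick; pillar 80 by 50 mm at y = 160. Grey head 76 mm wide in x, y -65 to 135, underside z = 230; black objective (70 mm diameter) over the disc ends at z = 210, so reach the cup from the robot's side with a tilted tool, lamp arm up.
- stage_disc (a point): centre of the flat black disc (90 mm diameter, flush) on the microscope's base plate, z = 20 mm; the cup stands on it
- cup: loose clear plastic straight-walled round cup with a red floor: 62 mm outer diameter, 80 mm tall, wall 3 mm, floor 5 mm thick, about 0.12 kg empty. Origin at the centre of its underside, z toward the mouth. Holds four balls (about 43 mm deep).
- cup_mouth (a point): centre of the cup's rim, 80 mm above its underside
- tray: fixed open steel tray, 220 (x) by 200 (y) mm outside, 50 mm high, walls 4 mm, no lid. Origin at the centre of its underside on the bench.
- bottle: bystander: clear bottle with a white cap, 60 mm diameter, 130 mm tall; origin at the centre of its underside
- jar: bystander: amber jar with a white cap, 60 mm diameter, 80 mm tall; origin at the centre of its underside
- brush: bystander: brush lying on the bench, 170 mm long along its x axis; origin near its middle
- ball0_center (a point): centre of one of the four 24 mm glass grinding balls (18 g, white or green), in the cup at the start
- ball1_center (a point): centre of one of the four 24 mm glass grinding balls (18 g, white or green), in the cup at the start
- ball2_center (a point): centre of one of the four 24 mm glass grinding balls (18 g, white or green), in the cup at the start
- ball3_center (a point): centre of one of the four 24 mm glass grinding balls (18 g, white or green), in the cup at the start
Not all that is in view belongs to the job. Leave any blue or brown look-alike of the cup alone.

How it is judged:
On the way, in this order (a step that is already met when the one before it is completed fails the run):
1. the lamp arm is swung up (joint above 1.4 rad) (value of joint lamp_arm above 1.4 rad), for 0.2 s.
2. the cup is lifted out from under the microscope (horizontal distance between cup and stage_disc above 0.12 m and height (world z) of cup above 0.05 m), for 0.1 s.
3. all four balls lie in the tray (x of ball0_center in the frame of tray between -0.108 and 0.108 m and y of ball0_center in the frame of tray between -0.098 and 0.098 m and z of each of ball0_center, ball1_center, ball2_center, ball3_center in the frame of tray below 0.045 m and x of ball1_center in the frame of tray between -0.108 and 0.108 m and y of ball1_center in the frame of tray between -0.098 and 0.098 m and x of ball2_center in the frame of tray between -0.108 and 0.108 m and y of ball2_center in the frame of tray between -0.098 and 0.098 m and x of ball3_center in the frame of tray between -0.108 and 0.108 m and y of ball3_center in the frame of tray between -0.098 and 0.098 m), for 0.3 s.
At the end, for the whole second after the job is handed in: All four balls lie in the tray; the cup stands empty, at rest and upright (within 0.06 rad) on the microscope's stage, its centre within 20 mm of the black disc's centre; the lamp arm is still up (joint above 1.3 rad) (all of step 3 and horizontal distance between cup and stage_disc below 0.02 m and angle between cup's own z axis and vertical below 0.06 rad and height (world z) of cup between 0.015 and 0.025 m and linear speed of cup below 0.02 m/s and value of joint lamp_arm above 1.3 rad); the robot touches nothing.
It fails at once if the bottle is shifted by more than 30 mm (distance of bottle from where it was at the start of the episode above 0.03 m).
It fails at once if the jar is shifted by more than 30 mm (distance of jar from where it was at the start of the episode above 0.03 m).
It fails at once if the brush is shifted by more than 30 mm (distance of brush from where it was at the start of the episode above 0.03 m).
It fails at once if the emptied cup is banged or pressed onto the microscope with more than 40 N (contact force between cup and microscope above 40 N and distance between ball0_center and cup above 0.15 m).
It fails at once if the cup is tipped (more than 70 degrees) with its mouth more than 250 mm above the bench, too high for glass balls (angle between cup's own z axis and vertical above 1.22 rad and height (world z) of cup_mouth above 0.25 m).
It also fails if it takes over 72 s, if anything falls off the work surface, if the arm or the gripper's body presses on something with over 40 N, if the wrist force passes 120 N, or if a joint passes its speed limit or range.

ROBOT

A 7-joint arm with a two-finger parallel gripper is mounted at the origin on the work surface. World frame = base frame: x ahead of the robot, y to its left, z up, the work surface at z = 0. Lengths are in m, angles in rad, forces in N, time in s.
With the tool pointing down it reaches from about 0.35 to 0.9 m from the base axis. Payload 8.1 kg.
Tool frame: the origin (TCP) lies midway between the tips of the shut fingers; the grasp point (between the pads) lies 19 mm behind it; z points along the fingers, y is the line along which they close (so a half turn about z gives the same grasp; the last joint's range is limited). The gripper opens to 92 mm and grips with 3 to 60 N. Pads are 19 mm wide; open, the fingers measure 130 mm over their backs; the gripper's body (75 mm by 190 mm) begins 47 mm behind the grasp point.
Start: joints at [-1.407, 0.434, 0.025, 1.573, -0.012, 1.134, -0.075], TCP at [0.165, 0.603, 0.227] pointing down, gripper open.
Joint ranges: [-2.62, 2.62], [-0.44, 2.09], [-1.27, 1.32], [0.08, 2.57], [-1.32, 4.46], [0.12, 2], [-2.74, 2.74]. Speed limits (rad/s): [2.22, 2.22, 3.01, 3.01, 3.14, 3.14, 3.14].

INTERFACE

Orientations are given as a rotation vector (axis times angle).
In Python, from cell import observe, cams, job gives the robot as it stands. The module is installed in compiled form; this text tells all that it offers.
- The arm moves only by the tool step_arm, never from a script. Its argument "steps" is a list of rows, each a list of 6 numbers: the shift along the world's x, y, z in mm, then the turn, a rotation vector about the world's x, y, z in rad. In form: [[dx, dy, dz, rx, ry, rz], ...]. A call has 1 to 20 rows; each row shifts and turns the commanded pose from where the row before left it; what a row does not reach is not made up. A row lasts 1/12 s, in which the tool goes at most 41.7 mm and 7.16 degrees, less where a joint would pass 70% of its speed; a pose out of reach is approached as far as the arm can. A call with a gripper value outside its range is refused whole. "gripper" is the opening, from 0 (shut) to 1 (fully open), set as the call begins (left out, the last holds). The fingers move at their own pace and stop on an object; "force" is the grip in N (left out, the last holds). Time passes only in rows, so rows that do not move let the fingers close. It gives the time, the measured TCP pose, the force, the opening and the grip force at its end, in the units of the state.
- observe(): the state, without advancing time (a new reading comes with each control period).
- cams.get_image(name): name is "side" or "top"; returns the picture (480x640x3 uint8, red, green, blue); there is no depth.
- cams.get_calibration(name): a dict with "fov_y" (degrees; the focal length in pixels is half the picture's height over the tangent of half this angle, whatever the lens; pixels are square), "cx", "cy" (the principal point, pixels), "world_to_cam" (4x4, takes a point from world to camera coordinates). Camera axes: x right, y up, looking along -z (the intrinsics and any distortion apply to the point x, -y, -z); pixel columns grow to the right and rows downward; lengths in m; the calibration is good to about 2 mm. A picture is of the moment at which its call begins. get_calibration takes no time and is no camera call.
- job.sign_off(): hands the job in; it is judged then, once.
The state is a dict: "clock": time; "joints": joint angles; "dq": joint speeds; "joint_efforts": joint torques, N m; "position": TCP position; "ee_rot": TCP orientation; "force": force on the tool from outside, world axes, zero at the start; "ft_torque": the same for the moment, N m; "width": opening from 0.0 (shut) to 1.0 (fully open); "gripper_force": force on a finger pad.
Only numpy, scipy, OpenCV 4.12 (cv2) and the standard library are available. Lean on these libraries where they do the work, as an engineer would, in place of code of your own. Each camera call takes 0.05 s, during which the arm holds its last target. There are 200 camera calls.

## Working session

There is one attempt and no reset: what is moved stays moved. The work goes in short steps, Python scripts to look and compute and a tool call to move; the robot and the scene stay as the last step left them, time stands still between calls to the robot, and variables do not carry over. Pictures are saved under pics/ and viewed, at most 10 in all, crops included, and the job is handed in when it is done.

Besides the shell and the picture viewer there is one more tool, called after "Emit:" as name(argument=value, ...), one argument or row to a line, values as JSON. step_arm: Moves the arm, as the interface text tells. Its arguments: {"type":"object","properties":{"steps":{"type":"array","items":{"type":"array","items":{"type":"number"}}},"gripper":{"type":"number"},"force":{"type":"number"}},"required":["steps"]}

```bash
mkdir -p pics
cat > h.py <<'E'
import numpy as np, cv2
from cell import observe, cams, job
from scipy.spatial.transform import Rotation as R
def snap(n,f):
    im=cams.get_image(n); cv2.imwrite('pics/'+f,im[:,:,::-1]); return im
E
python3 - <<'E'
from h import *
for n in ('side','top'):
    snap(n,n+'0.png'); print(n,cams.get_calibration(n))
print(observe())
E
```

```text
side {'fov_y': 55.55592928084132, 'cx': 316.7265767818229, 'cy': 238.11332972925496, 'world_to_cam': array([[ 0.99383236, -0.10996118,  0.01434479, -0.5887762 ],
       [ 0.05794245,  0.62521692,  0.77829717, -0.18472697],
       [-0.09455108, -0.77266574,  0.62773223, -1.01805098],
       [ 0.        ,  0.        ,  0.        ,  1.        ]])}
top {'fov_y': 56.62439387424508, 'cx': 322.5500543654788, 'cy': 242.22328663979906, 'world_to_cam': array([[ 0.00421825, -0.99970428,  0.02394903,  0.02046094],
       [ 0.99255103,  0.00710167,  0.12162244, -0.61205741],
       [-0.12175655,  0.0232576 ,  0.99228747, -0.99805661],
       [ 0.        ,  0.        ,  0.        ,  1.        ]])}
{'clock': 0.1, 'joints': array([-1.40659582,  0.43518168,  0.02496257,  1.57400093, -0.01158387,
        1.13403617, -0.0750691 ]), 'dq': array([-0.00130628, -0.00094309,  0.00119974, -0.00062187, -0.00118532,
        0.00055865,  0.00037202]), 'joint_efforts': array([ 2.25445103e-03, -6.69124389e+01,  9.87186246e-01, -3.15151227e+01,
       -6.07387698e-02,  3.73801624e-02,  6.32361866e-05]), 'position': array([0.1647058 , 0.60241768, 0.22600773]), 'ee_rot': array([-4.17873880e-01, -3.11362302e+00,  2.32553570e-03]), 'force': array([-0.02893103,  0.15105238, -0.02232804]), 'ft_torque': array([-0.0652109 , -0.05500872,  0.03783022]), 'gripper_force': 0.0, 'width': 1.0009121460086694}
```

View pics/side0.png

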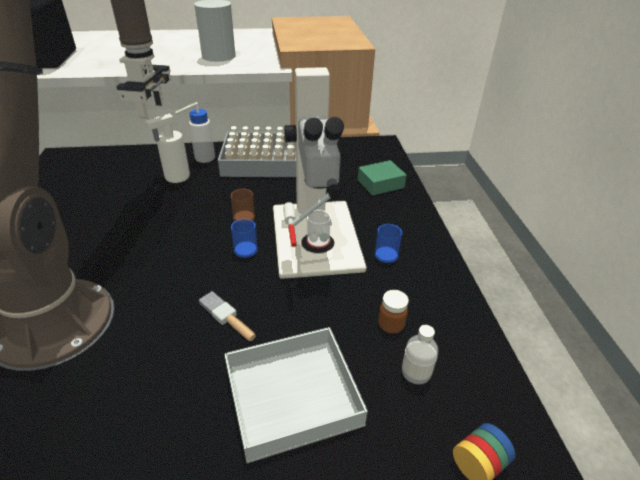

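View pics/top0.png

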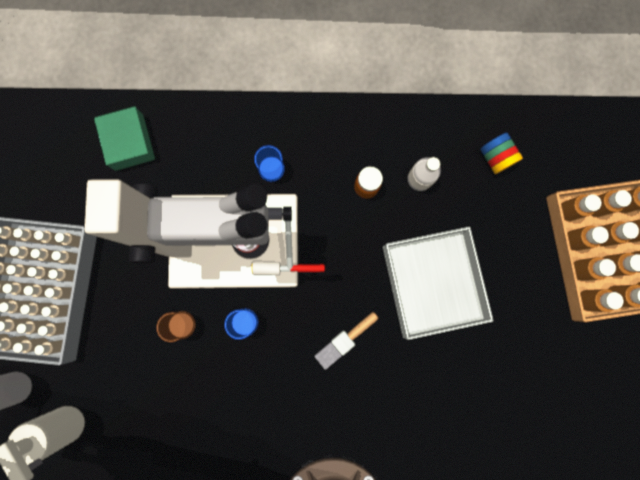

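The side view shows the microscope at about (315,215), with the red handle at (292,235), the disc at (318,242), the tray around (295,392) and the brush, jar and bottle between them. In the top view the base spans (168,195)-(298,288), the handle (290-324,268) and the tray is centred near (438,283). I'll enlarge both.

Run:
```python
import cv2
a=cv2.imread('pics/side0.png')[180:285,260:400]; b=cv2.imread('pics/top0.png')[170:350,150:390]
cv2.imwrite('pics/s1.png',cv2.resize(a,None,fx=5.5,fy=5.5,interpolation=2)); cv2.imwrite('pics/t1.png',cv2.resize(b,None,fx=3.3,fy=3.3,interpolation=2))
```

```text
(no output)
```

View pics/s1.png

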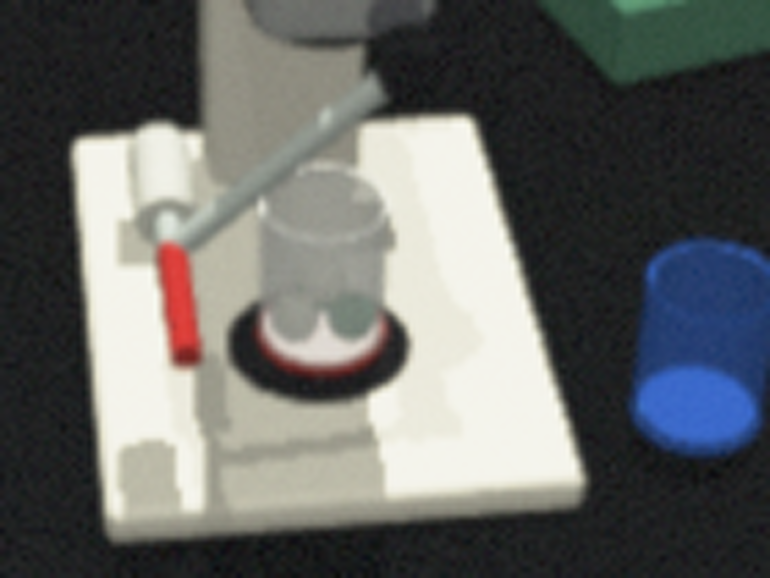

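View pics/t1.png

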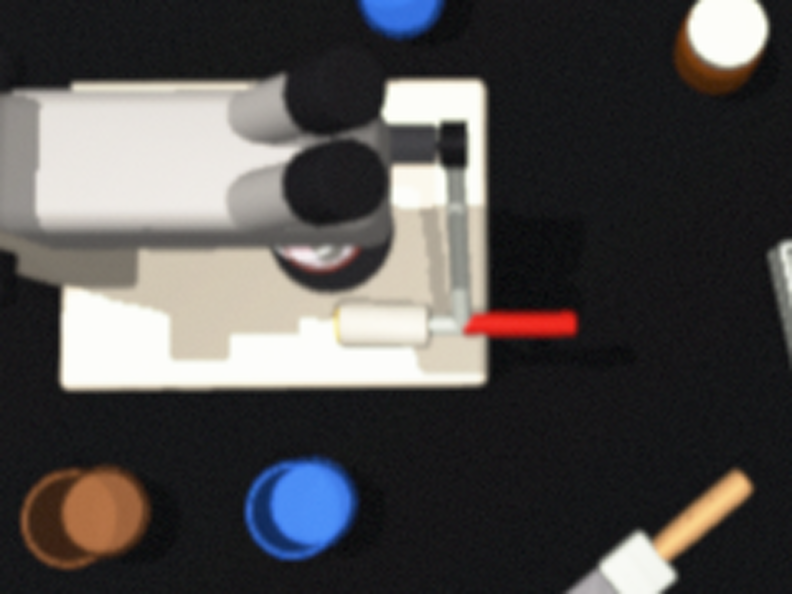

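```bash
cat >> h.py <<'E'
C={n:cams.get_calibration(n) for n in('side','top')}
def proj(n,P):
    c=C[n];P=np.atleast_2d(P);q=P@c['world_to_cam'][:3,:3].T+c['world_to_cam'][:3,3]
    f=240/np.tan(np.radians(c['fov_y']/2))
    return np.c_[c['cx']+f*q[:,0]/-q[:,2],c['cy']-f*q[:,1]/-q[:,2]]
def back(n,uv,z):
    from scipy.optimize import fsolve
    return fsolve(lambda p:proj(n,[p[0],p[1],z])[0]-uv,[.5,.0])
E
python3 - <<'E'
from h import *
from scipy.optimize import least_squares
s=lambda u,v:(260+u/5.5,180+v/5.5)
t=lambda u,v:(150+u/3.3,170+v/3.3)
base=[('side',s(72,138)),('side',s(472,118)),('side',s(583,486)),('side',s(107,524)),('side',s(318,345)),
('top',t(487,80)),('top',t(487,384)),('top',t(61,388))]
loc=np.array([[-110,190],[110,190],[110,-110],[-110,-110],[0,0],[110,-110],[-110,-110],[-110,190]])/1e3
def mk(loc,z):
    def P(p): 
        c,si=np.cos(p[2]),np.sin(p[2]); return np.c_[p[0]+c*loc[:,0]-si*loc[:,1],p[1]+si*loc[:,0]+c*loc[:,1],np.full(len(loc),z)]
    return P
P=mk(loc,.02)
r=lambda p:np.concatenate([proj(n,x)[0]-uv for (n,uv),x in zip(base,P(p))])
f=least_squares(r,[.6,.1,0],loss='soft_l1');print('micro',f.x.round(4));print(r(f.x).reshape(-1,2).round(1).tolist())
for (n,uv) in base: print(n,back(n,uv,.02).round(4))
T=[('top',(384,245)),('top',(471,228)),('top',(493,321)),('top',(406,338)),('side',(226,352)),('side',(331,331)),('side',(364,408))]
l2=np.array([[110,100],[110,100],[110,100],[110,100]])/1e3
l2=np.array([[110,100],[110,-100],[-110,-100],[-110,100],[-110,100],[110,100],[110,-100]])/1e3
l2[:4]=np.array([[110,100],[110,-100],[-110,-100],[-110,100]])/1e3
Q=mk(l2,.05);r2=lambda p:np.concatenate([proj(n,x)[0]-uv for (n,uv),x in zip(T,Q(p))])
g=least_squares(r2,[.5,-.25,0],loss='soft_l1');print('tray',g.x.round(4));print(r2(g.x).reshape(-1,2).round(1).tolist())
print('jar',back('top',(369,177),.08),back('side',(393,325),.0));print('bottle',back('top',(433,163),.13),back('side',(418,377),0))
print('brush',back('top',(317,360),.01),back('top',(376,316),.01))
print('bluecup',back('top',(243,322),.0),'blue2',back('top',(270,168),0),'brown',back('top',(181,324),0))
x,y,w=f.x
M=lambda p:np.array([x+np.cos(w)*p[0]-np.sin(w)*p[1],y+np.sin(w)*p[0]+np.cos(w)*p[1],p[2]])
# handle: free end & arm end
from scipy.optimize import minimize
def tri(a,b): return least_squares(lambda p:np.r_[proj('side',p)[0]-a,proj('top',p)[0]-b],[.5,.05,.2])
for a,b in((s(187,358),t(577,323)),(s(172,247),t(467,323))):
    h=tri(a,b);print('handle',h.x.round(4),h.fun.round(1))
E
```

```text
micro [0.6171 0.1918 0.0143]
[[-0.0, -0.0], [0.6, -0.7], [1.3, -0.3], [-0.2, -0.6], [0.3, 0.5], [0.2, 0.2], [0.5, 0.6], [-0.2, 0.6]]
side [0.5044 0.3799]
side [0.722  0.3796]
side [0.7251 0.0825]
side [0.5091 0.0781]
side [0.6165 0.1938]
top [0.7292 0.0837]
top [0.51   0.0813]
top [0.5057 0.3797]
tray [ 0.5197 -0.2401  0.1978]
[[1.4, -1.3], [-1.7, -0.5], [-1.4, 0.8], [-0.2, 1.3], [-0.8, 0.6], [-0.2, -3.8], [3.8, 3.8]]
jar [ 0.75679406 -0.08004099] [ 0.7551251  -0.08644248]
bottle [ 0.77576358 -0.21332353] [ 0.77301796 -0.22384337]
brush [0.34113628 0.03496726] [ 0.44191769 -0.10276155]
bluecup [0.42659647 0.20894527] blue2 [0.798819   0.15265752] brown [0.42157091 0.35315754]
handle [0.5438 0.0219 0.1599] [ 0.3 -0.  -0.   0.3]
handle [0.5429 0.0894 0.1638] [ 0.5 -0.1 -0.   0.4]
```

Emit:
step_arm(
  steps=[
    [0, 0, 40, 0, 0, 0],
    [0, 0, 40, 0, 0, 0],
    [0, 0, 40, 0, 0, 0],
    [0, 0, 40, 0, 0, 0],
    [19, -36, 6, 0, 0, -0.08],
    [19, -36, 6, 0, 0, -0.08],
    [19, -36, 6, 0, 0, -0.08],
    [19, -36, 6, 0, 0, -0.08],
    [19, -36, 6, 0, 0, -0.08],
    [19, -36, 6, 0, 0, -0.08],
    [19, -36, 6, 0, 0, -0.08],
    [19, -36, 6, 0, 0, -0.08],
    [19, -36, 6, 0, 0, -0.08],
    [19, -36, 6, 0, 0, -0.08],
    [19, -36, 6, 0, 0, -0.08],
    [19, -36, 6, 0, 0, -0.08],
    [19, -36, 6, 0, 0, -0.08],
    [19, -36, 6, 0, 0, -0.08],
    [19, -36, 6, 0, 0, -0.08],
    [19, -36, 6, 0, 0, -0.08],
  ],
)

```text
clock: 1.77
position: [0.469, 0.0248, 0.4831]
ee_rot: [-2.199, -2.244, -0.001]
force: [1.4, 1.6, -0.1]
width: 0.998
gripper_force: 0.0
```

Run:
```python
from h import *
np.set_printoptions(suppress=True,precision=4)
o=observe();print(o['clock'],o['joints'],o['position'],o['ee_rot'])
D=[([-1.40659582,0.43518168,0.02496257,1.57400093,-0.01158387,1.13403617,-0.0750691],[0.1647058,0.60241768,0.22600773],[-4.17873880e-01,-3.11362302e+00,2.32553570e-03]),(o['joints'].tolist(),o['position'].tolist(),o['ee_rot'].tolist())]
import json;json.dump(D,open('d.json','w'))
```

```text
1.7667 [-0.7779  0.0436  0.6617  1.4805 -0.0273  1.6264 -0.0979] [0.469  0.0248 0.4831] [-2.1987 -2.2438 -0.0008]
```

```bash
cat >> h.py <<'E'
np.set_printoptions(suppress=True,precision=3)
import json
def Rs(q,sg): 
    A=[('z',-q[0]),('y',q[1]),('z',sg[0]*q[2]),('y',q[3]),('z',sg[1]*q[4]),('y',q[5]),('z',sg[2]*q[6])]
    r=R.identity();out=[]
    for a,v in A: r=r*R.from_euler(a,v); out.append(r)
    return out
def log():
    o=observe();D=json.load(open('d.json'));D.append((o['joints'].tolist(),o['position'].tolist(),o['ee_rot'].tolist()));json.dump(D,open('d.json','w'))
    print(o['clock'],o['joints'],o['position'],'R\n',R.from_rotvec(o['ee_rot']).as_matrix(),o['force'],o['width']);return o
E
python3 - <<'E'
from h import *
D=json.load(open('d.json'))
for sg in [(a,b,c) for a in(-1,1) for b in(-1,1) for c in(-1,1)]:
    E=[Rs(q,sg)[-1].inv()*R.from_rotvec(e) for q,p,e in D]
    print(sg,(E[0].inv()*E[1]).magnitude(),E[0].as_rotvec())
q=D[1][0]
for sg in((-1,-1,-1),(-1,1,1),(-1,1,-1)): print(Rs(q,sg)[4].apply([0,0,1]))
E
```

```text
(-1, -1, -1) 8.699619456942503e-09 [-0.    -0.     1.571]
(-1, -1, 1) 0.04557545347778493 [ 0.    -0.     1.721]
(-1, 1, -1) 0.03581301620690253 [-0.015  0.018  1.581]
(-1, 1, 1) 0.04679089128382823 [-0.017  0.017  1.731]
(1, -1, -1) 1.2776010504517947 [ 0.015 -0.018  1.616]
(1, -1, 1) 1.3231335149760333 [ 0.016 -0.017  1.766]
(1, 1, -1) 1.2643932396908377 [-0.     0.     1.626]
(1, 1, 1) 1.3099686858762765 [-0.     0.     1.776]
[0.991 0.118 0.056]
[0.991 0.118 0.056]
[0.991 0.118 0.056]
```

Emit:
step_arm(
  steps=[
    [0, -36, 2, -0.12, 0, 0],
    [0, -35, 6, -0.12, 0, 0],
    [0, -34, 11, -0.12, 0, 0],
    [0, -33, 15, -0.12, 0, 0],
    [0, -31, 19, -0.12, 0, 0],
    [0, -29, 22, -0.12, 0, 0],
    [0, -26, 26, -0.12, 0, 0],
    [0, -24, 28, -0.12, 0, 0],
  ],
)

```text
clock: 2.43
position: [0.4688, -0.2219, 0.613]
ee_rot: [1.622, 1.662, -0.872]
force: [0.1, -0.8, -0.4]
width: 0.995
gripper_force: 0.0
```

```bash
cat >> h.py <<'E'
SG=(-1,-1,-1)
def fit():
    D=json.load(open('d.json'));A=[];b=[]
    for q,p,e in D:
        M=[np.eye(3)]+[r.as_matrix() for r in Rs(q,SG)]
        # unknown: d1(z), L1 z & lateral y & x, L2 z,y,x, T z, wrist offset x
        cols=[M[0][:,2],M[2][:,2],M[2][:,1],M[3][:,0],M[4][:,2],M[4][:,1],M[5][:,0],M[6][:,2],M[6][:,0],M[6][:,1]]
        A.append(np.stack(cols,1));b.append(p)
    A=np.vstack(A);b=np.hstack(b)
    x0=np.array([.36,.42,0,0,.40,0,0,.35,0,0]);l=1e-3
    S=np.vstack([A,l*np.eye(10)]);x=np.linalg.lstsq(S,np.r_[b,l*x0],rcond=None)[0]
    return x,A@x-b
E
python3 - <<'E'
from h import *
log(); print(fit())
E
```

```text
2.4333 [-0.85   0.058  0.618  1.537  0.917  1.754 -0.121] [ 0.469 -0.222  0.613] R
 [[-0.024  1.     0.   ]
 [ 0.569  0.014 -0.823]
 [-0.822 -0.02  -0.569]] [ 0.063 -0.812 -0.425] 0.9953943322389202
(array([ 0.273,  0.558, -0.036,  0.011,  0.418, -0.017, -0.   ,  0.371,
        0.002,  0.001]), array([-0., -0.,  0.,  0., -0.,  0., -0., -0., -0.]))
```

```bash
cat >> h.py <<'E'
LO=np.array([-2.62,-.44,-1.27,.08,-1.32,.12,-2.74]);HI=np.array([2.62,2.09,1.32,2.57,4.46,2,2.74])
XF=fit()[0]
def fk(q):
    r=Rs(q,SG);M=[np.eye(3)]+[k.as_matrix() for k in r]
    p=np.stack([M[0][:,2],M[2][:,2],M[2][:,1],M[3][:,0],M[4][:,2],M[4][:,1],M[5][:,0],M[6][:,2],M[6][:,0],M[6][:,1]],1)@XF
    return p,r[-1]*R.from_euler('z',np.pi/2)
def ik(q,p,r,n=6):
    q=np.array(q,float)
    for _ in range(n):
        a,b=fk(q);e=np.r_[p-a,(r*b.inv()).as_rotvec()];J=np.zeros((6,7))
        for i in range(7):
            d=q.copy();d[i]+=1e-5;c,f=fk(d);J[:,i]=np.r_[(c-a),(f*b.inv()).as_rotvec()]/1e-5
        dq=J.T@np.linalg.solve(J@J.T+1e-5*np.eye(6),e);q=np.clip(q+np.clip(dq,-.2,.2),LO,HI)
    return q,e
def plan(q,p1,R1,show=4,step=.12):
    """slerp+line from fk(q) to p1,R1; prints joints"""
    from scipy.spatial.transform import Slerp
    p0,R0=fk(q);w=(R1*R0.inv()).as_rotvec();n=int(np.ceil(max(np.linalg.norm(w)/step,np.linalg.norm(p1-p0)/.041)))
    for k in range(1,n+1):
        q2,e=ik(q,p0+(p1-p0)*k/n,R.from_rotvec(w*k/n)*R0)
        dmax=np.abs(q2-q).max();q=q2
        if k%show==0 or k==n: print(k,q,'step %.2f err %.3f %.3f'%(dmax,*[np.linalg.norm(v) for v in(e[:3],e[3:])]))
    print(n,'rows: [mm,rad]',np.r_[(p1-p0)*1000/n,w/n].round(3).tolist());return q
def rot(z,y):
    z=np.array(z,float);z/=np.linalg.norm(z);y=np.array(y,float);y-=z*(y@z);y/=np.linalg.norm(y)
    return R.from_matrix(np.stack([np.cross(y,z),y,z],1))
E
python3 - <<'E'
from h import *
q=observe()['joints']
T=np.radians(15)
for mid in ([.45,-.1,.45],[.5,-.2,.35]):
    print('direct');plan(q,np.array(mid),rot([np.cos(T),0,-np.sin(T)],[0,0,-1]))
print('via');q2=plan(q,np.array([.35,-.4,.4]),rot([0,-1,0],[1,0,0]));q3=plan(q2,np.array([.45,-.1,.3]),rot([np.cos(T),0,-np.sin(T)],[0,0,-1]))
E
```

```text
direct
4 [-0.965 -0.051  0.478  1.89   1.168  1.702 -0.097] step 0.09 err 0.000 0.000
8 [-1.037 -0.15   0.362  2.215  1.367  1.651 -0.012] step 0.08 err 0.000 0.000
12 [-1.089 -0.279  0.272  2.492  1.546  1.573  0.166] step 0.06 err 0.000 0.000
16 [-1.056 -0.44   0.198  2.57   1.715  1.372  0.521] step 0.10 err 0.051 0.053
20 [-0.587 -0.44   0.231  2.57   2.132  0.664  0.803] step 0.21 err 0.073 0.059
22 [-0.436 -0.44   0.363  2.57   2.483  0.304  0.809] step 0.17 err 0.061 0.127
22 rows: [mm,rad] [-0.855, 5.539, -7.41, -0.065, 0.044, 0.086]
direct
4 [-0.934 -0.035  0.506  1.922  1.177  1.631 -0.116] step 0.09 err 0.000 0.000
8 [-0.968 -0.103  0.438  2.279  1.437  1.506 -0.093] step 0.09 err 0.000 0.000
12 [-0.946 -0.158  0.447  2.57   1.791  1.356 -0.058] step 0.11 err 0.011 0.022
16 [-0.74  -0.252  0.577  2.57   2.432  1.12   0.023] step 0.20 err 0.144 0.229
20 [-0.735 -0.321  1.161  2.57   3.408  0.831  0.022] step 0.23 err 0.145 0.202
22 [-0.862 -0.44   1.32   2.57   3.683  0.625  0.118] step 0.12 err 0.084 0.122
22 rows: [mm,rad] [1.418, 0.994, -11.955, -0.065, 0.044, 0.086]
via
4 [-0.818  0.042  0.621  2.073  1.191  1.566 -0.552] step 0.12 err 0.000 0.000
8 [-0.599  0.432  0.695  2.477  1.531  1.298 -1.248] step 0.22 err 0.000 0.000
8 rows: [mm,rad] [-14.851, -22.267, -26.626, -0.076, -0.003, -0.001]
4 [-0.617  0.68   0.539  2.57   1.745  1.457 -1.511] step 0.06 err 0.087 0.186
8 [-0.487  0.986  0.253  2.57   1.786  1.852 -1.761] step 0.13 err 0.147 0.446
12 [-0.235  1.948  1.32   2.57   2.406  2.    -2.74 ] step 0.75 err 0.208 0.515
16 [ 0.666  2.09   0.925  2.57   0.4    1.662 -2.74 ] step 0.82 err 0.440 1.626
19 [ 0.762  2.09   1.32   2.57   0.987  2.    -2.74 ] step 1.19 err 0.316 1.158
19 rows: [mm,rad] [5.263, 15.789, -5.263, -0.057, 0.074, 0.074]
```

```bash
cat >> h.py <<'E'
def gik(p,r,tries=25,seed=0,q0=None):
    rg=np.random.default_rng(seed);S=[]
    for _ in range(tries):
        q,e=ik(rg.uniform(LO,HI) if q0 is None else q0+rg.normal(0,.3,7),p,r,40)
        if np.linalg.norm(e)<2e-3: S.append(q)
    return S
def marg(q): return np.minimum(q-LO,HI-q).min()
def tool(az,th,roll=0):
    z=np.array([np.sin(th)*np.cos(az),np.sin(th)*np.sin(az),-np.cos(th)])
    y=np.array([-np.sin(az),np.cos(az),0]); return R.from_rotvec(roll*z)*rot(z,y)
E
python3 - <<'E'
from h import *
D=np.radians
for name,g,rolls in(('cup',np.array([.617,.192,.07]),(0,np.pi)),('handle',np.array([.543,.047,.15]),(np.pi/2,-np.pi/2))):
  for th in(45,60,75):
    for az in(-20,10,40):
      for ro in rolls:
        r=tool(D(az),D(th),ro);S=gik(g+.019*r.apply([0,0,1]),r,12)
        if S:
            b=max(S,key=marg);print(name,th,az,'%.1f'%ro,len(S),'marg %.2f'%marg(b),b)
E
```

```text
cup 45 -20 0.0 7 marg 0.41 [-0.453  0.668 -0.388  2.163  1.712  0.911 -1.036]
cup 45 -20 3.1 2 marg 0.38 [-0.753  0.635  0.013  2.19   1.712  0.679  2.019]
cup 45 10 0.0 5 marg 0.22 [-0.337  0.602 -0.235  2.352  2.56   0.666 -1.256]
cup 45 10 3.1 2 marg 0.22 [-0.317  0.605 -0.263  2.35   2.544  0.672  1.908]
cup 45 40 0.0 5 marg 0.29 [ 0.035  0.625 -0.309  2.284  3.579  0.478 -1.491]
cup 45 40 3.1 2 marg 0.30 [ 0.209  0.669 -0.543  2.269  3.326  0.415  1.959]
cup 60 -20 0.0 7 marg 0.36 [-0.214  0.995 -0.882  2.209  1.953  1.644 -1.151]
cup 60 -20 3.1 2 marg 0.31 [-0.18   1.028 -0.937  2.206  1.968  1.693  2.016]
cup 60 10 0.0 6 marg 0.12 [ 0.072  0.971 -0.858  2.448  2.572  1.413 -0.96 ]
cup 60 10 3.1 3 marg 0.13 [ 0.108  1.001 -0.911  2.445  2.566  1.436  2.231]
cup 60 40 0.0 4 marg 0.18 [ 0.088  0.79  -0.286  2.394  3.603  0.965 -1.35 ]
cup 60 40 3.1 2 marg 0.14 [-0.388  0.825  0.345  2.434  3.773  1.26   1.396]
cup 75 -20 0.0 7 marg 0.26 [-1.382  1.136  0.608  2.306  1.951  0.831 -1.959]
cup 75 -20 3.1 3 marg 0.28 [-1.18   1.028  0.328  2.29   1.895  1.079  1.336]
cup 75 10 0.0 4 
[... 561 characters left out ...]
.07 [ 0.67   0.525 -1.095  2.497  2.349  0.655  0.897]
handle 45 40 1.6 1 marg 0.03 [-0.122  0.394  0.368  2.421  4.431  0.748  2.598]
handle 45 40 -1.6 1 marg 0.15 [ 0.686  0.451 -0.647  2.356  4.309  0.329 -0.371]
handle 60 -20 1.6 2 marg 0.03 [ 0.165  0.922 -1.242  2.539  1.92   1.801 -2.687]
handle 60 -20 -1.6 2 marg 0.03 [ 0.088  0.816 -1.095  2.545  1.92   1.662  0.384]
handle 60 40 1.6 3 marg 0.05 [ 1.155  0.928 -1.22   2.437  3.276  0.353 -2.158]
handle 60 40 -1.6 3 marg 0.13 [ 1.049  0.793 -1.023  2.444  3.71   0.444  0.51 ]
handle 75 40 1.6 1 marg 0.09 [ 1.18   1.152 -1.101  2.478  3.738  0.588 -2.307]
handle 75 40 -1.6 1 marg 0.06 [ 0.785  0.862 -0.525  2.506  4.095  1.047  0.355]
```

Emit:
step_arm(
  steps=[
    [6.2, 19.5, -30.7, 0.101, 0, 0],
    [6.2, 19.5, -30.7, 0.101, 0, 0],
    [6.2, 19.5, -30.7, 0.101, 0, 0],
    [6.2, 19.5, -30.7, 0.101, 0, 0],
    [6.2, 19.5, -30.7, 0.101, 0, 0],
    [6.2, 19.5, -30.7, 0.101, 0, 0],
    [6.2, 19.5, -30.7, 0.101, 0, 0],
    [6.2, 19.5, -30.7, 0.101, 0, 0],
    [6.2, 19.5, -30.7, 0.101, 0, 0],
    [6.2, 19.5, -30.7, 0.101, 0, 0],
    [6.2, 19.5, -30.7, 0.101, 0, 0],
    [6.2, 19.5, -30.7, 0.101, 0, 0],
  ],
)

```text
clock: 3.43
position: [0.544, 0.0136, 0.2426]
ee_rot: [-2.063, -2.111, -0.275]
force: [0.4, 1.3, -1.6]
width: 1.001
gripper_force: 0.0
```

Run:
```python
from h import *
log(); x,r=fit();print(x,abs(r).max())
print('knob',back('top',(287.5,214),.25),proj('side',[.627,.09,.245]))
im=snap('side','s2.png')[140:280,230:400];cv2.imwrite('pics/s2c.png',cv2.resize(im[:,:,::-1],None,fx=4,fy=4,interpolation=2))
```

```text
3.4333 [-0.39   0.332  0.585  1.79  -0.476  1.161  0.408] [0.544 0.014 0.243] R
 [[-0.023  1.     0.002]
 [ 0.967  0.022  0.254]
 [ 0.254  0.008 -0.967]] [ 0.43   1.292 -1.566] 1.0011269059688683
[ 0.272  0.558 -0.036  0.     0.428 -0.017 -0.     0.37   0.    -0.   ] 8.382381580691878e-07
knob [0.638 0.094] [[329.561 192.896]]
```

View pics/s2c.png

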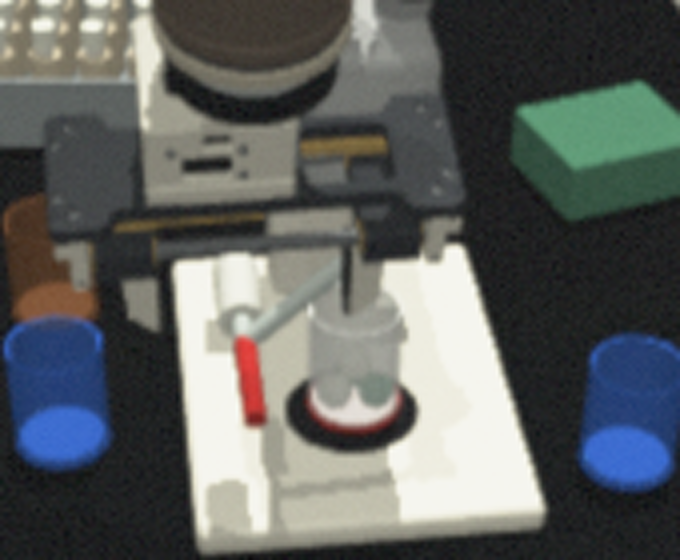

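Emit:
step_arm(
  steps=[
    [0, 5, -21, 0, 0, 0],
    [0, 5, -21, 0, 0, 0],
    [0, 5, -21, 0, 0, 0],
    [0, 5, -21, 0, 0, 0],
    [0, 5, -21, 0, 0, 0],
  ],
)

```text
clock: 3.9
position: [0.5431, 0.0379, 0.1381]
ee_rot: [-2.063, -2.116, -0.265]
force: [0.4, 1.1, -0.6]
width: 0.998
gripper_force: 0.0
```

Emit:
step_arm(
  steps=[
    [0, 0, 0, 0, 0, 0],
    [0, 0, 0, 0, 0, 0],
    [0, 0, 0, 0, 0, 0],
    [0, 0, 0, 0, 0, 0],
    [0, 0, 0, 0, 0, 0],
    [0, 0, 0, 0, 0, 0],
    [0, 0, 0, 0, 0, 0],
    [0, 0, 0, 0, 0, 0],
  ],
  gripper=0,
  force=20,
)

```text
clock: 4.57
position: [0.5433, 0.0378, 0.1387]
ee_rot: [-2.064, -2.114, -0.268]
force: [0.1, -0.5, -0.5]
width: 0.471
gripper_force: 0.0
```

Emit:
step_arm(
  steps=[
    [0, 0, 0, 0, 0, 0],
    [0, 0, 0, 0, 0, 0],
    [0, 0, 0, 0, 0, 0],
    [0, 0, 0, 0, 0, 0],
    [0, 0, 0, 0, 0, 0],
    [0, 0, 0, 0, 0, 0],
    [0, 0, 0, 0, 0, 0],
  ],
)

```text
clock: 5.15
position: [0.5442, 0.0379, 0.1386]
ee_rot: [-2.064, -2.114, -0.27]
force: [5.1, 0.5, -0.5]
width: 0.142
gripper_force: 20.0
```

Emit:
step_arm(
  steps=[
    [-7.2, 0, 7.5, 0, 0, 0],
    [-6.5, 0, 8.1, 0, 0, 0],
    [-5.9, 0, 8.6, 0, 0, 0],
    [-5.2, 0, 9, 0, 0, 0],
    [-4.4, 0, 9.4, 0, 0, 0],
  ],
)

```text
clock: 5.57
position: [0.5175, 0.0375, 0.1826]
ee_rot: [-2.068, -2.117, -0.275]
force: [17.5, 1.7, -0.4]
width: 0.144
gripper_force: 20.0
```

Emit:
step_arm(
  steps=[
    [1.5, 0, 6, 0, 0, 0],
    [-0.7, 0, 10, 0, 0, 0],
    [-1.9, 0, 10.2, 0, 0, 0],
    [-1.1, 0, 10.4, 0, 0, 0],
    [-0.2, 0, 10.4, 0, 0, 0],
    [0.6, 0, 10.4, 0, 0, 0],
  ],
)

```text
clock: 6.07
position: [0.512, 0.0375, 0.2392]
ee_rot: [-2.064, -2.113, -0.267]
force: [5.1, -1.9, -7.7]
width: 0.14
gripper_force: 20.0
```

Emit:
step_arm(
  steps=[
    [2, 0, 10.3, 0, 0, 0],
    [2.5, 0, 10.2, 0, 0, 0],
    [3.1, 0, 9.9, 0, 0, 0],
    [3.9, 0, 9.7, 0, 0, 0],
    [4.6, 0, 9.3, 0, 0, 0],
    [5.3, 0, 8.9, 0, 0, 0],
  ],
)

```text
clock: 6.57
position: [0.531, 0.0378, 0.297]
ee_rot: [-2.06, -2.11, -0.262]
force: [-9.2, -3.2, -0.9]
width: 0.143
gripper_force: 20.0
```

Emit:
step_arm(
  steps=[
    [5.2, 0, 9, 0, 0, 0],
    [6.2, 0, 8.3, 0, 0, 0],
    [7, 0, 7.7, 0, 0, 0],
    [5.5, 0, 5.3, 0, 0, 0],
  ],
)

```text
clock: 6.9
position: [0.5558, 0.0381, 0.3281]
ee_rot: [-2.06, -2.111, -0.264]
force: [-10.5, -1.2, 2.5]
width: 0.143
gripper_force: 20.0
```

Run:
```python
from h import *
im=snap('side','s3.png')[60:260,230:430];cv2.imwrite('pics/s3c.png',cv2.resize(im[:,:,::-1],None,fx=3,fy=3,interpolation=2))
o=observe();print(o['position'],o['force'],o['width'])
```

```text
[0.557 0.038 0.329] [-9.537 -2.485  9.552] 0.14297339952529287
```

View pics/s3c.png

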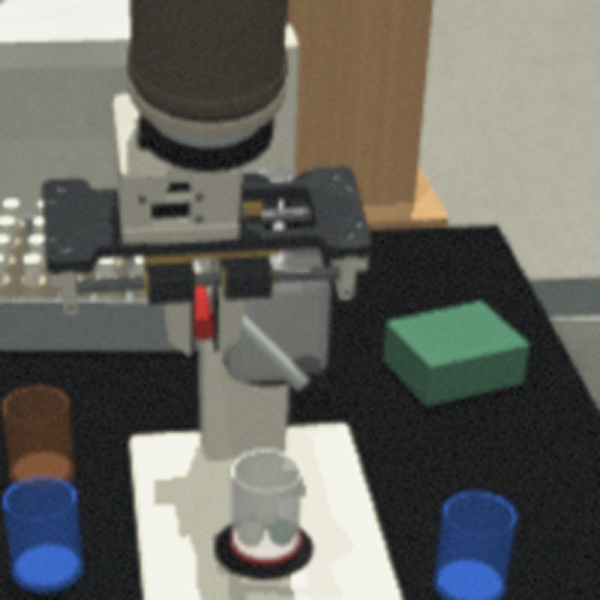

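Emit:
step_arm(
  steps=[
    [0, 0, 0, 0, 0, 0],
    [0, 0, 0, 0, 0, 0],
    [0, 0, 0, 0, 0, 0],
    [0, 0, 0, 0, 0, 0],
    [0, 0, 0, 0, 0, 0],
    [0, 0, 0, 0, 0, 0],
  ],
  gripper=0.5,
)

```text
clock: 7.45
position: [0.5575, 0.0381, 0.327]
ee_rot: [-2.063, -2.114, -0.268]
force: [-0.7, 0.4, -0.1]
width: 0.488
gripper_force: 0.0
```

Emit:
step_arm(
  steps=[
    [0, -5, 20, 0, 0, 0],
    [0, -8, 31, 0, 0, 0],
    [0, -10, 39, 0, 0, 0],
    [0, -10, 39, 0, 0, 0],
    [-10, -20, 30, 0, 0, 0],
    [-20, -30, 0, 0, 0, 0],
    [-20, -30, 0, 0, 0, 0],
    [-20, -30, 0, 0, 0, 0],
  ],
  gripper=1,
)

```text
clock: 8.12
position: [0.4867, -0.1063, 0.4864]
ee_rot: [-2.063, -2.115, -0.268]
force: [1.0, -1.5, 0.4]
width: 0.987
gripper_force: 0.0
```

```bash
cat > pl.py <<'E'
from h import *
import sys,io,contextlib
D=np.radians
q0=log()['joints']
G=np.array([.617,.192,.078])
for th in(60,66):
  for az in(-30,-20,-10):
    for ro in(0,np.pi):
      r=tool(D(az),D(th),ro);z=r.apply([0,0,1])
      S=gik(G-.131*z,r,10)
      # direct path from q0
      b=io.StringIO()
      with contextlib.redirect_stdout(b): qa=plan(q0,G-.131*z,r); qb=plan(qa,G+.019*z,r)
      pa,ra=fk(qa);pb,rb=fk(qb)
      print(th,az,'%.1f'%ro,'gik',['%.2f'%marg(s) for s in S],'direct err %.3f %.3f | %.3f %.3f marg %.2f'%(np.linalg.norm(pa-G+.131*z),(ra*r.inv()).magnitude(),np.linalg.norm(pb-G-.019*z),(rb*r.inv()).magnitude(),marg(qb)),qa,qb)
E
python3 pl.py
```

```text
8.1167 [-0.269  0.175  0.702  1.385 -0.345  1.722  0.42 ] [ 0.487 -0.106  0.486] R
 [[-0.025  1.     0.001]
 [ 0.968  0.024  0.249]
 [ 0.249  0.007 -0.968]] [ 0.97  -1.548  0.435] 0.98703921763755
60 -30 0.0 gik ['0.27', '0.42', '0.37'] direct err 0.000 0.000 | 0.000 0.000 marg 0.43 [-1.228  0.614  0.104  2.175  1.257  1.062 -1.156] [-1.026  0.79   0.199  2.143  1.575  0.888 -1.321]
60 -30 3.1 gik ['0.39'] direct err 0.392 1.582 | 0.682 1.985 marg 0.00 [ 1.468 -0.44  -1.27   2.57  -0.903  0.12  -2.716] [-0.82   2.09  -1.27   2.57   4.205  2.    -2.14 ]
60 -20 0.0 gik ['0.28', '0.25', '0.19'] direct err 0.000 0.000 | 0.000 0.000 marg 0.31 [-1.161  0.56   0.009  2.347  1.502  1.042 -1.3  ] [-0.926  0.761  0.102  2.256  1.873  0.939 -1.455]
60 -20 3.1 gik ['0.22'] direct err 0.427 1.721 | 0.250 1.639 marg 0.00 [ 1.602 -0.44  -1.27   2.57  -0.834  0.12  -2.703] [-0.007  1.37  -1.27   2.57   2.48   1.661 -2.74 ]
60 -10 0.0 gik ['0.12', '0.08', '0.02'] direct err 0.000 0.000 | 0.000 0.000 marg 0.22 [-1.048  0.526 -0.088  2.509  1.78   1.065 -1.438] [-0.794  0.748  0.006  2.352  2.159  1.02
[... 576 characters left out ...]
 '0.21', '0.17'] direct err 0.000 0.000 | 0.000 0.000 marg 0.30 [-1.195  0.675 -0.025  2.364  1.534  1.169 -1.459] [-0.951  0.835  0.087  2.267  1.89   1.078 -1.55 ]
66 -20 3.1 gik ['0.19'] direct err 0.331 1.936 | 0.340 1.205 marg 0.00 [ 1.386 -0.44  -1.27   2.57  -1.32   0.12  -2.592] [-0.191  2.09  -1.27   2.369  4.173  2.    -2.307]
66 -10 0.0 gik ['0.08', '0.05', '0.00'] direct err 0.000 0.000 | 0.000 0.000 marg 0.20 [-1.09   0.671 -0.129  2.54   1.791  1.244 -1.621] [-0.825  0.831  0.     2.371  2.164  1.185 -1.626]
66 -10 3.1 gik ['0.01'] direct err 0.319 1.660 | 0.271 0.830 marg 0.00 [ 1.383 -0.44  -1.27   2.57  -1.01   0.12  -2.491] [ 0.122  2.09  -1.27   2.489  3.268  2.    -2.74 ]
```

```bash
cat > pl2.py <<'E'
from h import *
import io,contextlib
D=np.radians
G=np.array([.617,.192,.078]);r=tool(D(-20),D(60));z=r.apply([0,0,1])
q=observe()['joints']
print('via');q=plan(q,np.array([.37,-.1,.47]),tool(D(-60),D(40)))
q=plan(q,np.array([.38,.2,.36]),r);q=plan(q,G-.131*z,r);q=plan(q,G+.019*z,r)
print('out');q=plan(q,G-.131*z,r);q=plan(q,G-.131*z+[-.05,0,.12],r);qo=q.copy()
for th in(72,):
  for az in(-75,-60,-45,-30):
    for c in((.53,-.25),):
     b=io.StringIO()
     with contextlib.redirect_stdout(b):
      zz=tool(D(az),D(th)).apply([0,0,1]);P=np.array([*c,.16])+.019*zz
      q1=plan(qo,P+[0,0,.12],tool(D(az),D(th)));q2=plan(q1,P,tool(D(az),D(th)));q3=plan(q2,P,tool(D(az),D(th),-1.05));q4=plan(q3,P,tool(D(az),D(th),-2.1))
     print(az,c,'\n',q2,marg(q2),'\n',q4,marg(q4),'err',np.linalg.norm(fk(q4)[0]-P),(fk(q4)[1]*tool(D(az),D(th),-2.1).inv()).magnitude())
E
python3 pl2.py
```

```text
via
4 [-0.55  -0.104  0.48   1.623  0.205  1.52   0.169] step 0.13 err 0.000 0.000
8 [-0.648 -0.268  0.131  1.909  0.63   1.52  -0.098] step 0.09 err 0.000 0.000
9 [-0.666 -0.292  0.047  1.985  0.708  1.54  -0.155] step 0.08 err 0.000 0.000
9 rows: [mm,rad] [-12.968, 0.698, -1.821, -0.103, -0.028, 0.051]
4 [-0.826 -0.212 -0.269  2.173  0.806  1.44  -0.45 ] step 0.08 err 0.000 0.000
8 [-0.991  0.026 -0.496  2.275  1.021  1.414 -0.756] step 0.07 err 0.000 0.000
8 rows: [mm,rad] [1.25, 37.5, -13.75, -0.029, -0.034, 0.086]
4 [-0.941  0.334 -0.408  2.35   1.295  1.269 -1.08 ] step 0.08 err 0.000 0.000
7 [-0.897  0.581 -0.331  2.325  1.519  1.228 -1.285] step 0.08 err 0.000 0.000
7 rows: [mm,rad] [18.628, 4.4, -30.929, -0.0, 0.0, -0.0]
4 [-0.696  0.764 -0.202  2.236  1.861  1.129 -1.358] step 0.08 err 0.000 0.000
4 rows: [mm,rad] [30.517, -11.107, -18.75, -0.0, 0.0, 0.0]
out
4 [-0.902  0.58  -0.324  2.326  1.518  1.224 -1.286] step 0.09 err 0.000 0.000
4 rows: [mm,rad] [-30.517, 11.107, 18.75, 0.0, -0.0, 0.0]
4 [-0.944  0.291 -0.392  2.294  1.26   1.277 -0.978] step 0.08 err 0.000 0.000
4 rows: [mm,rad] [-12.5, -0.0, 30.0, -0.0, 0.0, 0.0]
-75 (0.53, -0.25) 
 [-0.348  0.728  0.089  2.243  1.484  1.206 -1.385] 0.32680450985062137 
 [-0.366  0.73   0.113  2.245  1.482  1.191  0.714] 0.32529240113225955 err 1.3877787807814457e-16 5.60978567249119e-16
-60 (0.53, -0.25) 
 [-0.297  0.709  0.057  2.441  1.847  1.223 -1.589] 0.12865160721895608 
 [-0.536  0.756  0.379  2.461  1.898  1.022  0.406] 0.10882416402672579 err 4.308824046522781e-16 3.0848042132412375e-16
-45 (0.53, -0.25) 
 [-0.142  0.727  0.011  2.57   2.264  1.372 -1.731] 0.0 
 [-0.475  0.813  0.476  2.57   2.419  1.176  0.092] 0.0 err 0.04125696313434431 0.06595282556979869
-30 (0.53, -0.25) 
 [ 0.193  0.748 -0.093  2.57   2.743  1.563 -1.632] 0.0 
 [-0.091  0.794  0.3    2.57   2.839  1.522  0.204] 0.0 err 0.09097511420429084 0.15993733265170096
```

Emit:
step_arm(
  steps=[
    [-13, 0.7, -1.8, -0.103, -0.028, 0.051],
    [-13, 0.7, -1.8, -0.103, -0.028, 0.051],
    [-13, 0.7, -1.8, -0.103, -0.028, 0.051],
    [-13, 0.7, -1.8, -0.103, -0.028, 0.051],
    [-13, 0.7, -1.8, -0.103, -0.028, 0.051],
    [-13, 0.7, -1.8, -0.103, -0.028, 0.051],
    [-13, 0.7, -1.8, -0.103, -0.028, 0.051],
    [-13, 0.7, -1.8, -0.103, -0.028, 0.051],
    [-13, 0.7, -1.8, -0.103, -0.028, 0.051],
    [1.2, 37.5, -13.7, -0.029, -0.034, 0.086],
    [1.2, 37.5, -13.7, -0.029, -0.034, 0.086],
    [1.2, 37.5, -13.7, -0.029, -0.034, 0.086],
    [1.2, 37.5, -13.7, -0.029, -0.034, 0.086],
    [1.2, 37.5, -13.7, -0.029, -0.034, 0.086],
    [1.2, 37.5, -13.7, -0.029, -0.034, 0.086],
    [1.2, 37.5, -13.7, -0.029, -0.034, 0.086],
    [1.2, 37.5, -13.7, -0.029, -0.034, 0.086],
  ],
)

```text
clock: 9.53
position: [0.3795, 0.2035, 0.3597]
ee_rot: [0.362, 2.066, -0.213]
force: [1.5, 1.5, 0.3]
width: 0.995
gripper_force: 0.0
```

Run:
```python
from h import *
o=log();D=np.radians
snap('top','t4.png')
im=snap('side','s4.png')[90:300,200:420];cv2.imwrite('pics/s4c.png',cv2.resize(im[:,:,::-1],None,fx=2.8,fy=2.8,interpolation=2))
for c in('side',): print(proj('side',[.617,.192,.02]),proj('side',[.617,.192,.1]))
G=np.array([.617,.192,.078]);r=tool(D(-20),D(60));z=r.apply([0,0,1])
q=plan(o['joints'],G-.131*z,r)
```

```text
9.5333 [-1.     0.035 -0.494  2.271  1.022  1.422 -0.762] [0.38  0.203 0.36 ] R
 [[-0.468  0.341  0.815]
 [ 0.168  0.94  -0.297]
 [-0.868 -0.002 -0.497]] [1.452 1.464 0.315] 0.995022498144454
[[318.077 243.138]] [[318.585 218.941]]
4 [-0.947  0.336 -0.405  2.348  1.294  1.272 -1.081] step 0.08 err 0.000 0.000
7 [-0.899  0.581 -0.328  2.325  1.518  1.226 -1.285] step 0.08 err 0.000 0.000
7 rows: [mm,rad] [18.697, 3.906, -30.884, 0.0, 0.0, -0.0]
```

View pics/s4c.png

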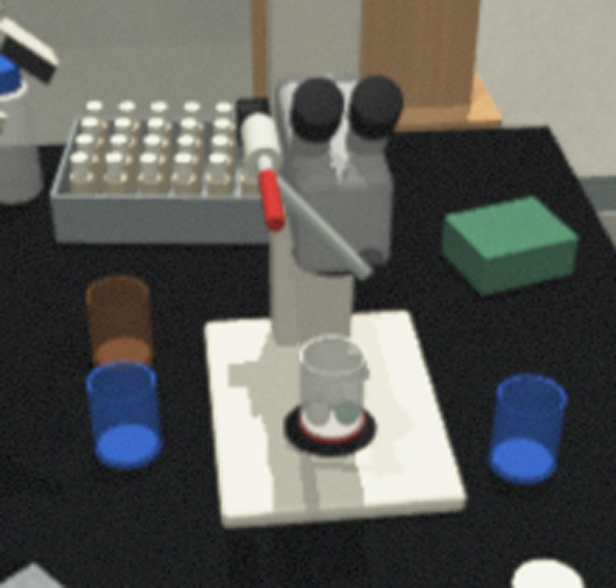

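Emit:
step_arm(
  steps=[
    [18.8, 4.3, -30.9, 0, 0, 0],
    [18.8, 4.3, -30.9, 0, 0, 0],
    [18.8, 4.3, -30.9, 0, 0, 0],
    [18.8, 4.3, -30.9, 0, 0, 0],
    [18.8, 4.3, -30.9, 0, 0, 0],
    [18.8, 4.3, -30.9, 0, 0, 0],
    [18.8, 4.3, -30.9, 0, 0, 0],
    [0, 0, 0, 0, 0, 0],
  ],
)

```text
clock: 10.3
position: [0.5134, 0.2296, 0.1379]
ee_rot: [0.368, 2.07, -0.226]
force: [0.2, -0.8, 0.3]
width: 0.997
gripper_force: 0.0
```

Emit:
step_arm(
  steps=[
    [20.3, -7.4, -12.5, 0, 0, 0],
    [20.3, -7.4, -12.5, 0, 0, 0],
    [20.3, -7.4, -12.5, 0, 0, 0],
    [20.3, -7.4, -12.5, 0, 0, 0],
    [20.3, -7.4, -12.5, 0, 0, 0],
    [20.3, -7.4, -12.5, 0, 0, 0],
    [0, 0, 0, 0, 0, 0],
  ],
)

```text
clock: 10.88
position: [0.6366, 0.1831, 0.0691]
ee_rot: [0.373, 2.063, -0.223]
force: [-0.4, -0.4, 0.3]
width: 1.001
gripper_force: 0.0
```

Emit:
step_arm(
  steps=[
    [-1, 3, 0, 0, 0, 0],
    [-1, 3, 0, 0, 0, 0],
    [0, 0, 0, 0, 0, 0],
    [0, 0, 0, 0, 0, 0],
    [0, 0, 0, 0, 0, 0],
    [0, 0, 0, 0, 0, 0],
    [0, 0, 0, 0, 0, 0],
    [0, 0, 0, 0, 0, 0],
  ],
  gripper=0.4,
  force=15,
)

```text
clock: 11.55
position: [0.6317, 0.1935, 0.0695]
ee_rot: [0.367, 2.066, -0.216]
force: [-2.1, 2.7, 5.3]
width: 0.679
gripper_force: 15.0
```

Emit:
step_arm(
  steps=[
    [0, 0, 5, 0, 0, 0],
    [0, 0, 8, 0, 0, 0],
    [-10, 4, 6, 0, 0, 0],
    [-20, 7, 13, 0, 0, 0],
    [-30, 11, 19, 0, 0, 0],
    [-30, 11, 19, 0, 0, 0],
    [-30, 10, 19, 0, 0, 0],
    [-15, 5, 25, 0, 0, 0],
    [-12, 0, 30, 0, 0, 0],
    [-12, 0, 30, 0, 0, 0],
    [-12, 0, 30, 0, 0, 0],
    [-8, 0, 20, 0, 0, 0],
  ],
)

```text
clock: 12.55
position: [0.4512, 0.2406, 0.2952]
ee_rot: [0.367, 2.067, -0.216]
force: [0.6, 1.1, -2.2]
width: 0.684
gripper_force: 15.0
```

```bash
cat > pl3.py <<'E'
from h import *
D=np.radians
o=log();q=o['joints']
im=snap('side','s5.png')[90:300,200:420];cv2.imwrite('pics/s5c.png',cv2.resize(im[:,:,::-1],None,fx=2.8,fy=2.8,interpolation=2))
r=tool(D(-75),D(72));z=r.apply([0,0,1]);P=np.array([.50,-.245,.16])+.019*z
q=plan(q,P+[0,0,.12],r);q=plan(q,P,r);q=plan(q,P,tool(D(-75),D(72),-1.2));q=plan(q,P,tool(D(-75),D(72),-2.1))
E
python3 pl3.py
```

```text
12.55 [-0.962  0.24  -0.4    2.245  1.199  1.316 -0.887] [0.451 0.241 0.295] R
 [[-0.468  0.346  0.813]
 [ 0.171  0.938 -0.301]
 [-0.867 -0.002 -0.498]] [ 0.609  1.14  -2.16 ] 0.6835989848700825
4 [-0.851  0.242 -0.294  2.341  1.179  1.355 -0.994] step 0.03 err 0.000 0.000
8 [-0.671  0.294 -0.135  2.381  1.251  1.334 -1.076] step 0.05 err 0.000 0.000
12 [-0.443  0.405  0.049  2.312  1.363  1.281 -1.118] step 0.06 err 0.000 0.000
13 [-0.385  0.44   0.093  2.274  1.383  1.267 -1.119] step 0.06 err 0.000 0.000
13 rows: [mm,rad] [4.116, -38.698, -1.621, -0.012, -0.011, -0.073]
3 [-0.371  0.718  0.078  2.311  1.476  1.214 -1.446] step 0.10 err 0.000 0.000
3 rows: [mm,rad] [-0.0, -0.0, -40.0, -0.0, -0.0, -0.0]
4 [-0.375  0.718  0.082  2.311  1.476  1.211 -1.01 ] step 0.11 err 0.000 0.000
8 [-0.378  0.719  0.087  2.311  1.475  1.208 -0.574] step 0.11 err 0.000 0.000
11 [-0.381  0.719  0.091  2.312  1.475  1.205 -0.246] step 0.11 err 0.000 0.000
11 rows: [mm,rad] [-0.0, 0.0, 0.0, -0.027, 0.1, 0.034]
4 [-0.385  0.719  0.096  2.312  1.475  1.202  0.203] step 0.11 err 0.000 0.000
8 [-0.388  0.719  0.1    2.312  1.474  1.199  0.653] step 0.11 err 0.000 0.000
8 rows: [mm,rad] [-0.0, 0.0, -0.0, -0.028, 0.103, 0.035]
```

View pics/s5c.png

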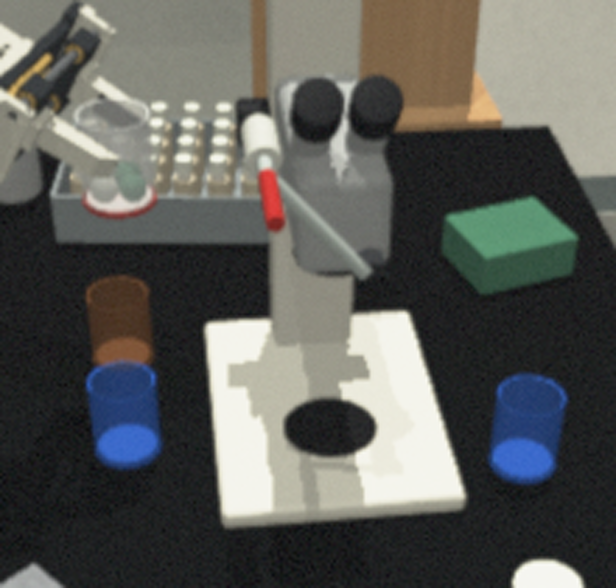

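Emit:
step_arm(
  steps=[
    [-4, -38.5, -1.6, -0.012, -0.011, -0.073],
    [-4, -38.5, -1.6, -0.012, -0.011, -0.073],
    [-4, -38.5, -1.6, -0.012, -0.011, -0.073],
    [-4, -38.5, -1.6, -0.012, -0.011, -0.073],
    [-4, -38.5, -1.6, -0.012, -0.011, -0.073],
    [9, -38.7, -1.6, -0.012, -0.011, -0.073],
    [9, -38.7, -1.6, -0.012, -0.011, -0.073],
    [9, -38.7, -1.6, -0.012, -0.011, -0.073],
    [9, -38.7, -1.6, -0.012, -0.011, -0.073],
    [9, -38.7, -1.6, -0.012, -0.011, -0.073],
    [9, -38.7, -1.6, -0.012, -0.011, -0.073],
    [9, -38.7, -1.6, -0.012, -0.011, -0.073],
    [10.5, -38.7, -1.6, -0.012, -0.011, -0.073],
    [0, 0, -30, 0, 0, 0],
    [0, 0, -30, 0, 0, 0],
    [0, 0, -30, 0, 0, 0],
    [0, 0, -25, 0, 0, 0],
    [0, 0, 0, 0, 0, 0],
  ],
)

```text
clock: 14.1
position: [0.5049, -0.2611, 0.1525]
ee_rot: [1.207, 1.587, -0.882]
force: [-0.3, 0.1, -2.5]
width: 0.68
gripper_force: 15.0
```

Run:
```python
from h import *
D=np.radians
o=log();q=o['joints']
snap('top','t6.png'); im=snap('side','s6.png')[200:480,130:500];cv2.imwrite('pics/s6c.png',cv2.resize(im[:,:,::-1],None,fx=2.1,fy=2.1,interpolation=2))
r=R.from_rotvec(o['ee_rot']);z=r.apply([0,0,1]);print(z,'grasp',o['position']-.019*z)
```

```text
14.1 [-0.37   0.717  0.075  2.309  1.472  1.21  -1.433] [ 0.505 -0.261  0.152] R
 [[-0.091  0.965  0.245]
 [ 0.302  0.261 -0.917]
 [-0.949 -0.01  -0.315]] [-0.315  0.127 -2.502] 0.6799276089897406
[ 0.245 -0.917 -0.315] grasp [ 0.5   -0.244  0.158]
```

View pics/s6c.png

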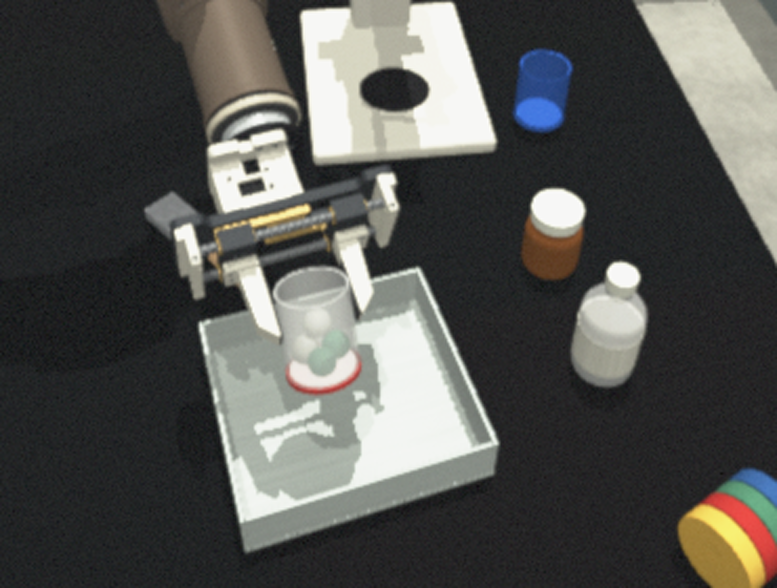

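Emit:
step_arm(
  steps=[
    [0, 0, 0, -0.027, 0.101, 0.035],
    [0, 0, 0, -0.027, 0.101, 0.035],
    [0, 0, 0, -0.027, 0.101, 0.035],
    [0, 0, 0, -0.027, 0.101, 0.035],
    [0, 0, 0, -0.027, 0.101, 0.035],
    [0, 0, 0, -0.027, 0.101, 0.035],
    [0, 0, 0, -0.027, 0.101, 0.035],
    [0, 0, 0, -0.027, 0.101, 0.035],
    [0, 0, 0, -0.015, 0.055, 0.019],
    [0, 0, 0, -0.015, 0.055, 0.019],
    [0, 0, 0, -0.015, 0.055, 0.019],
    [0, 0, 0, -0.015, 0.055, 0.019],
    [0, 0, 0, -0.015, 0.055, 0.019],
    [0, 0, 0, -0.015, 0.055, 0.019],
    [0, 0, 0, -0.015, 0.055, 0.019],
    [0, 0, 0, -0.015, 0.055, 0.019],
    [0, 0, 0, -0.015, 0.055, 0.019],
    [0, 0, 0, -0.015, 0.055, 0.019],
    [0, 0, 0, -0.015, 0.055, 0.019],
    [0, 0, 0, -0.015, 0.055, 0.019],
  ],
)

```text
clock: 15.87
position: [0.5062, -0.2613, 0.1593]
ee_rot: [-0.368, 2.415, -1.75]
force: [-0.0, 0.2, -3.0]
width: 0.682
gripper_force: 15.0
```

Emit:
step_arm(
  steps=[
    [0, 0, 0, -0.02, 0.073, 0.025],
    [0, 0, 0, -0.02, 0.073, 0.025],
    [0, 0, 0, -0.02, 0.073, 0.025],
    [0, 0, 0, -0.02, 0.073, 0.025],
    [0, 0, 0, -0.02, 0.073, 0.025],
    [0, 0, 0, -0.02, 0.073, 0.025],
    [0, 0, 0, -0.02, 0.073, 0.025],
    [0, 0, 0, 0, 0, 0],
    [0, 0, 0, 0, 0, 0],
    [0, 0, 0, 0, 0, 0],
    [0, 0, 0, 0, 0, 0],
    [0, 0, 0, 0, 0, 0],
    [0, 0, 0, 0, 0, 0],
  ],
)

```text
clock: 16.95
position: [0.506, -0.2613, 0.1572]
ee_rot: [1.0, -2.187, 1.712]
force: [-0.1, -0.2, -0.7]
width: 0.68
gripper_force: 15.0
```

Run:
```python
from h import *
o=log();im=snap('side','s7.png')[200:480,130:500]
t=snap('top','t7.png')[210:350,370:510]
a=cv2.resize(im[:,:,::-1],(460,348));b=cv2.resize(t[:,:,::-1],(340,348))
cv2.imwrite('pics/s7c.png',np.hstack([a,b]))
```

```text
16.95 [-0.387  0.706  0.099  2.312  1.474  1.195  0.73 ] [ 0.506 -0.261  0.157] R
 [[-0.754 -0.607  0.25 ]
 [-0.388  0.106 -0.916]
 [ 0.529 -0.788 -0.315]] [-0.086 -0.153 -0.724] 0.679715820372896
```

View pics/s7c.png

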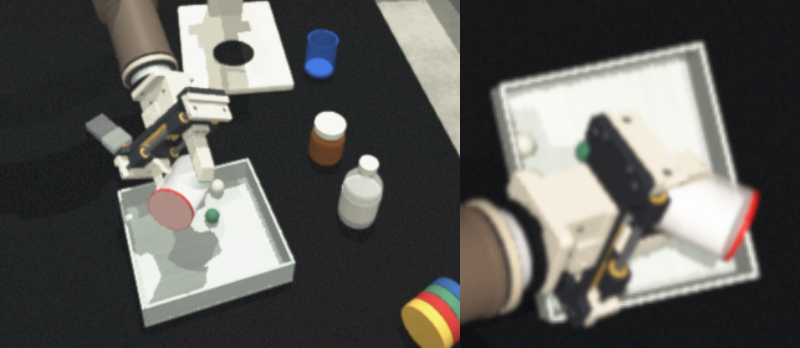

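Emit:
step_arm(
  steps=[
    [0, 0, 2, 0.0284, -0.1041, -0.0358],
    [0, 0, 2, 0.0284, -0.1041, -0.0358],
    [0, 0, 2, 0.0284, -0.1041, -0.0358],
    [0, 0, 2, 0.0284, -0.1041, -0.0358],
    [0, 0, 2, 0.0284, -0.1041, -0.0358],
    [0, 0, 2, 0.0284, -0.1041, -0.0358],
    [0, 0, 2, 0.0284, -0.1041, -0.0358],
    [0, 0, 4, 0.0284, -0.1041, -0.0358],
    [0, 0, 6, 0.0284, -0.1041, -0.0358],
    [0, 0, 8, 0.0284, -0.1041, -0.0358],
    [0, 0, 12, 0.0284, -0.1041, -0.0358],
    [0, 0, 12, 0.0284, -0.1041, -0.0358],
    [0, 0, 12, 0.0284, -0.1041, -0.0358],
    [0, 0, 12, 0.0284, -0.1041, -0.0358],
    [0, 0, 12, 0.0284, -0.1041, -0.0358],
    [0, 0, 12, 0.0284, -0.1041, -0.0358],
    [0, 0, 12, 0.0284, -0.1041, -0.0358],
    [0, 0, 12, 0.0284, -0.1041, -0.0358],
    [0, 0, 12, 0.0284, -0.1041, -0.0358],
  ],
)

```text
clock: 18.63
position: [0.5055, -0.2615, 0.2975]
ee_rot: [1.21, 1.581, -0.872]
force: [0.2, 0.3, -2.1]
width: 0.675
gripper_force: 15.0
```

Emit:
step_arm(
  steps=[
    [-9, 38.7, 1.6, 0.012, 0.011, 0.073],
    [-9, 38.7, 1.6, 0.012, 0.011, 0.073],
    [-9, 38.7, 1.6, 0.012, 0.011, 0.073],
    [-9, 38.7, 1.6, 0.012, 0.011, 0.073],
    [-9, 38.7, 1.6, 0.012, 0.011, 0.073],
    [-9, 38.7, 1.6, 0.012, 0.011, 0.073],
    [-9, 38.7, 1.6, 0.012, 0.011, 0.073],
    [-9, 38.7, 1.6, 0.012, 0.011, 0.073],
    [4, 38.7, 1.6, 0.012, 0.011, 0.073],
    [4, 38.7, 1.6, 0.012, 0.011, 0.073],
    [4, 38.7, 1.6, 0.012, 0.011, 0.073],
    [4, 38.7, 1.6, 0.012, 0.011, 0.073],
    [4, 38.7, 1.6, 0.012, 0.011, 0.073],
  ],
)

```text
clock: 19.72
position: [0.4537, 0.2434, 0.3179]
ee_rot: [0.36, 2.071, -0.212]
force: [0.0, -0.2, -2.0]
width: 0.686
gripper_force: 15.0
```

```bash
cat > balls.py <<'E'
from h import *
t=snap('top','t8.png').astype(int);s=snap('side','s8.png').astype(int)
# tray interior at ball height, sampled as rectified patches; deviation from local floor
c,si=np.cos(.2),np.sin(.2)
def patch(im,n,z=.012,w=.09,h=.1,k=500):
    ys,xs=np.mgrid[-w:w:1j*int(2*w*k),-h:h:1j*int(2*h*k)]
    P=np.c_[.52+c*xs.ravel()-si*ys.ravel(),-.24+si*xs.ravel()+c*ys.ravel(),np.full(xs.size,z)]
    uv=proj(n,P).astype(np.float32).reshape(*xs.shape,2)
    return cv2.remap(im.astype(np.uint8),uv[...,0],uv[...,1],cv2.INTER_CUBIC)
b=cv2.imread('pics/top0.png')[:,:,::-1];bs=cv2.imread('pics/side0.png')[:,:,::-1]
for n,im,ref in(('top',t,b),('side',s,bs)):
    d=np.abs(patch(im,n).astype(int)-patch(ref,n).astype(int)).max(2)
    m=(cv2.GaussianBlur(d.astype(np.float32),(5,5),0)>22).astype(np.uint8)
    N,L,S,Ce=cv2.connectedComponentsWithStats(m)
    p=patch(im,n)
    for i in range(1,N):
        if S[i,4]>15: print(n,'local mm',(Ce[i]-[50,45])*2,'bbox mm',S[i,2:4]*2,'area mm2',S[i,4]*4,'rgb',p[L==i].mean(0).round())
E
python3 - <<'E'
from h import *
log()
E
python3 balls.py
```

```text
19.7167 [-0.983  0.197 -0.362  2.216  1.177  1.311 -0.809] [0.454 0.243 0.318] R
 [[-0.472  0.339  0.814]
 [ 0.167  0.941 -0.295]
 [-0.866 -0.003 -0.5  ]] [ 0.021 -0.19  -2.009] 0.685677170245302
top local mm [ 65.629 -24.371] bbox mm [30 30] area mm2 712 rgb [135. 168. 145.]
top local mm [40.77 64.11] bbox mm [34 38] area mm2 800 rgb [145. 174. 150.]
top local mm [ 7.571 74.643] bbox mm [20 14] area mm2 112 rgb [218. 216. 200.]
side local mm [ 62.825 -22.395] bbox mm [32 38] area mm2 892 rgb [128. 156. 137.]
side local mm [42.038 68.467] bbox mm [46 44] area mm2 1268 rgb [137. 159. 141.]
side local mm [11.163 76.496] bbox mm [28 26] area mm2 564 rgb [176. 180. 167.]
```

```bash
cat > balls2.py <<'E'
from h import *
from balls import patch
F=[]
av={}
for n in('top','side'):
    a=[]
    for _ in range(8): a.append(cams.get_image(n).astype(float)); F.append(observe()['force'])
    av[n]=np.mean(a,0)
    cv2.imwrite(f'pics/{n}av.png',av[n][:,:,::-1])
print('force',np.mean(F,0),np.std(F,0)/4)
for n,ref in(('top','top0'),('side','side0')):
    b=cv2.imread(f'pics/{ref}.png')[:,:,::-1].astype(float)
    d=patch(av[n],n,w=.1,h=.11).astype(int)-patch(b,n,w=.1,h=.11).astype(int)
    m=(cv2.GaussianBlur(np.abs(d).max(2).astype(np.float32),(5,5),0)>9).astype(np.uint8)
    N,L,S,Ce=cv2.connectedComponentsWithStats(m)
    for i in range(1,N):
        if S[i,4]>15: print(n,'local mm',((Ce[i]-[55,50])*2).round(),'bbox mm',S[i,2:4]*2,'area mm2',S[i,4]*4,'diff',d[L==i].mean(0).round())
E
python3 balls2.py 2>&1 | sed -n '7,$p'
```

```text
side local mm [11.177 76.426] bbox mm [28 26] area mm2 564 rgb [176. 180. 167.]
force [ 0.155 -0.184 -1.936] [0.144 0.139 0.105]
top local mm [ 66. -24.] bbox mm [32 34] area mm2 880 diff [-87. -61. -75.]
top local mm [36. 70.] bbox mm [72 42] area mm2 1776 diff [-46. -36. -46.]
side local mm [ 63. -23.] bbox mm [34 40] area mm2 1044 diff [-87. -67. -77.]
side local mm [33. 75.] bbox mm [72 56] area mm2 2688 diff [-23. -17. -23.]
```

```bash
cat > asc.py <<'E'
from h import *
from balls import patch
for n in('top','side'):
    a=cv2.imread(f'pics/{n}av.png')[:,:,::-1].astype(float);b=cv2.imread(f'pics/{n}0.png')[:,:,::-1].astype(float)
    d=patch(a,n,w=.104,h=.112,k=200).astype(int)-patch(b,n,w=.104,h=.112,k=200).astype(int)
    d=d.mean(2).round().astype(int)
    print(n,'rows y from -104 to 104 step 5; cols x from -112')
    for r in d[::1]: print(''.join('%3d'%(v//3) if abs(v)>5 else '  .' for v in r))
E
python3 asc.py | grep -v local
```

```text
top rows y from -104 to 104 step 5; cols x from -112
  .  .  .  .  .  .  .  .  .  .  .  .  .  .  .  .  .  .  .  .  .  .  .  .  .  .  .  .  .  .  .  .  .  .  .  .  .  .  .  .  .  .  .  .
  .  .  .  .  .  .  .  .  .  .  .  .  .  .  .  .  .  .  .  .  .  .  .  .  .  .  .  .  .  .  .  .  .  .  .  .  .  .  .  .  .  .  .  .
  .  .  .  .  .  .  .  .  .  .  .  .  .  .  .  .  .  .  .  .  .  .  .  .  .  .  .  .  .  .  .  .  .  .  .  .  .  .  .  .  .  .  .  .
  .  .  .  .  .  .  .  .  .  .  .  .  .  .  .  .  .  .  .  .  .  .  .  .  .  .  .  .  .  .  .  .  .  .  .  .  .  .  .  .  .  .  .  .
  .  .  .  .  .  .  .  .  .  .  .  .  .  .  .  .  .  .  .  .  .  .  .  .  .  .  .  .  .  .  .  .  .  .  .  .  .  .  .  .  .  .  .  .
  .  .  .  .  .  .  .  .  .  .  .  .  .  .  .  .  .  .  .  .  .  .  .  .  .  .  .  .  .  .  .  .  .  .  .  .  .  .  .  .  .  .  .  .
  .  .  .  .  .  .  .  .  .  .  .  .  .  .  .  .  .  .  .  .  .  .  .  .  .  .  .  .  .  .  .  .  .  .  .  .  .  .  .  .  .  .  .  .
  .  .  .  .  .  .  .  .  .  .  .  .  .  .  .  .  .  .  .  .  .  .  .  .  .  .  .  .  .  .  .  .  .  .  .  .  .  .  
[... 9212 characters left out ...]
25-24 -8  .  .  .  .  .  .  .  .  .
  .  .  .  .  .  .  .  .  .  .  .  .  .  .  .  .  .  .  .  .  .  . -5  7 15 16  4  . -6-10-14  6 12 14  2  .  .  .  .  .  .  .  .  .
  .  .  .  .  .  .  .  .  .  .  .  .  .  .  .  .  .  .  .  .  .  .  . 18 25 24 20  .  .  .  . 17 24 23 19  .  .  .  .  .  .  .  .  .
  .  .  .  .  .  .  .  .  .  .  .  .  .  .  .  .  .  .  .  .  .  .  3 31 37 36 32  .  .  .  . 29 35 36 31  .  .  .  .  .  .  .  .  .
  .  .  .  .  .  .  .  .  .  .  .  .  .  .  .  .  .  .  .  .  .  .  . 27 38 40 19  .  .  .  . 24 39 39 21  .  .  .  .  .  .  .  .  .
  .  .  .  .  .  .  .  .  .  .  .  .  .  .  .  .  .  .  .  .  .  .  .  .  5 11  .  .  .  .  .  .  7  6  .  .  .  .  .  .  .  .  .  .
```

Emit:
step_arm(
  steps=[
    [8.6, -1, -29.6, 0, 0, 0],
    [8.6, -1, -29.6, 0, 0, 0],
    [8.6, -1, -29.6, 0, 0, 0],
    [8.6, -1, -29.6, 0, 0, 0],
    [8.6, -1, -29.6, 0, 0, 0],
    [22.5, -8.3, -14.3, 0, 0, 0],
    [22.5, -8.3, -14.3, 0, 0, 0],
    [22.5, -8.3, -14.3, 0, 0, 0],
    [22.5, -8.3, -14.3, 0, 0, 0],
    [22.5, -8.3, -14.3, 0, 0, 0],
    [22.5, -8.3, -14.3, 0, 0, 0],
    [0, 0, 0, 0, 0, 0],
    [0, 0, 0, 0, 0, 0],
  ],
)

```text
clock: 21.9
position: [0.6326, 0.1856, 0.0831]
ee_rot: [0.366, 2.07, -0.217]
force: [-0.3, -0.7, -1.2]
width: 0.683
gripper_force: 15.0
```

Run:
```python
from h import *
o=log();r0=R.from_rotvec([.367,2.066,-.216]);print('rot back to grasp',(r0*R.from_rotvec(o['ee_rot']).inv()).as_rotvec())
# cup floor red + disc in side view
im=np.mean([cams.get_image('side') for _ in range(3)],0);cv2.imwrite('pics/s9.png',im[:,:,::-1])
m=((im[...,0]>im[...,1]*1.5)&(im[...,0]>70));m[:225]=0;m[265:]=0;m[:,:290]=0;m[:,350:]=0
ys,xs=np.nonzero(m);print('red',xs.min(),xs.max(),ys.min(),ys.max(),len(xs))
z=o['position'][2]-.0495
for d in((0,0),(0,.01),(.01,0)):
    a=np.linspace(0,6.28,60);P=proj('side',np.c_[.617+d[0]+.031*np.cos(a),.192+d[1]+.031*np.sin(a),np.full(60,z)]);print(d,P.min(0),P.max(0))
```

```text
21.9 [-0.73   0.728 -0.157  2.237  1.835  1.089 -1.331] [0.633 0.186 0.083] R
 [[-0.471  0.345  0.812]
 [ 0.17   0.939 -0.301]
 [-0.866 -0.004 -0.5  ]] [-0.324 -0.748 -1.209] 0.6827095982421523
rot back to grasp [ 0.    -0.004 -0.001]
red 311 333 240 247 41
(0, 0) [306.431 231.913] [329.891 246.69 ]
(0, 0.01) [306.083 229.646] [329.394 244.235]
(0.01, 0) [310.203 231.703] [333.639 246.459][ WARN:0@4.904] global loadsave.cpp:1063 imwrite_ Unsupported depth image for selected encoder is fallbacked to CV_8U.
```

Run:
```python
from h import *
for g,fl,ri in(((.4358,.2463,.3047),(242.9,159.6),(239.8,131.8)),((.5,-.244,.158),(284.3,376.2),(279,337.1))):
    g=np.array(g);print('pred floor',proj('side',g-[0,0,.058])[0],'rim',proj('side',g+[0,0,.022])[0],'seen',fl,ri)
# red floor-rim extents in the saved frames
def red(f,x0,x1,y0,y1):
    im=cv2.imread(f)[:,:,::-1].astype(float);m=((im[...,0]>im[...,1]*1.5)&(im[...,0]>70));ys,xs=np.nonzero(m[y0:y1,x0:x1]);print(f,xs.min()+x0,xs.max()+x0,ys.min()+y0,ys.max()+y0)
red('pics/side0.png',298,345,225,265);red('pics/s4.png',298,345,225,265);red('pics/s5.png',225,262,140,175);red('pics/s6.png',260,310,350,390);red('pics/s9.png',298,345,225,265)
im=cv2.imread('pics/s9.png')[:,:,::-1];print(im[225:250,300:340,0]);print(im[225:250,300:340,1])
```

```text
pred floor [242.138 160.482] rim [239.053 129.588] seen (242.9, 159.6) (239.8, 131.8)
pred floor [281.131 367.117] rim [279.475 338.457] seen (284.3, 376.2) (279, 337.1)
pics/side0.png 306 328 240 247
pics/s4.png 307 330 241 247
pics/s5.png 230 255 160 167
pics/s6.png 267 301 373 387
pics/s9.png 311 333 240 247
[[140 139 138 139 139 136 144 150 158 159 165 165 158 153 149 150 155 158
  159 158 159 159 159 157 156 158 158 158 154 152 155 179 228 236 238 237
  238 238 238 244]
 [139 139 139 139 139 138 138 143 155 161 173 178 171 164 157 149 149 154
  157 157 159 162 162 162 159 159 161 160 160 159 160 189 226 236 237 237
  237 237 239 244]
 [140 139 139 138 140 139 138 139 140 149 165 174 180 179 168 160 153 156
  153 154 157 166 168 167 166 166 161 163 162 158 160 185 221 235 237 238
  238 237 238 242]
 [143 142 139 140 140 138 139 139 139 143 145 154 168 177 178 174 167 165
  162 152 152 162 168 168 168 166 164 163 162 159 159 180 217 234 237 238
  237 238 238 239]
 [152 147 141 141 139 139 138 138 140 141 143 144 148 160 169 175 178 179
  176 167 159 161 162 167 168 166 164 164 161
[... 6864 characters left out ...]
  92 201 233
  236 236 237 236]
 [156 133  92  52  32  31  30  30  31  31  28  30  31  31  32  36  46  50
   62  65  63  63  61  57  50  42  38  36  33  29  30  28  54 134 222 235
  236 235 237 237]
 [158 153 131  85  50  32  29  31  28  33  32  28  33  31  31  35  31  32
   33  36  37  37  34  32  34  30  27  30  30  30  30  39  87 171 228 236
  237 236 237 237]
 [158 158 153 125  87  53  34  31  24  29  31  28  30  26  31  25  32  29
   29  29  29  25  29  27  33  31  30  26  29  28  40  80 143 205 232 236
  237 236 236 237]
 [158 157 157 155 129  92  54  35  30  28  27  32  33  31  28  31  27  29
   27  35  32  32  32  28  29  32  30  33  38  54  92 146 204 231 236 236
  236 236 236 237]]
```

Emit:
step_arm(
  steps=[
    [-0.6, 0.2, -1, 0.022, 0.061, 0],
    [-0.7, 0.3, -1, 0.022, 0.061, 0],
    [0, 0, 0, 0, 0, 0],
    [0, 0, 0, 0, 0, 0],
  ],
)

```text
clock: 22.38
position: [0.6311, 0.1881, 0.0838]
ee_rot: [0.388, 2.194, -0.192]
force: [0.8, 0.1, -0.9]
width: 0.686
gripper_force: 15.0
```

```bash
cat > m.py <<'E'
from h import *
from scipy.optimize import least_squares
o=observe();print(o['position'],R.from_rotvec(o['ee_rot']).as_matrix()[:,2],o['force'])
im=np.mean([cams.get_image('side') for _ in range(4)],0).astype(np.uint8);cv2.imwrite('pics/sm%d.png'%(o['clock']*100),im[:,:,::-1]);im=im.astype(float)
d=im[...,0]-im[...,1];d[:225]=0;d[258:]=0;d[:,:300]=0;d[:,345:]=0
m=d>12
ys,xs=np.nonzero(m);print('red px x',xs.min(),xs.max(),'y',ys.min(),ys.max())
# fit bottom circle (tilted disc, outer lower edge) through per-column lowest red pixels
cols=[c for c in range(xs.min()+1,xs.max())];pts=np.array([[c,np.nonzero(m[:,c])[0].max()+.5] for c in cols])
print(pts.T.astype(int))
E
python3 m.py
python3 - <<'E'
from h import *
a=np.linspace(0,2*np.pi,200)
for x in(.611,.617,.623):
  for t in(0,.1):  # tilt: bottom forward
    z=.032;n=np.array([.94,-.34,0]);
    P=np.c_[x+.031*np.cos(a),.192+.031*np.sin(a),z+0*a];P[:,2]+=t*((P[:,:2]-[x,.192])@n[:2])
    u=proj('side',P);print(x,t,u.min(0),u.max(0),'x at lowest',u[u[:,1].argmax(),0])
E
```

```text
[0.631 0.188 0.084] [ 0.748 -0.273 -0.606] [ 0.767  0.108 -0.922]
red px x 307 332 y 235 247
[[308 309 310 311 312 313 314 315 316 317 318 319 320 321 322 323 324 325
  326 327 328 329 330 331]
 [242 244 244 245 246 246 246 247 247 247 247 247 247 247 247 247 246 246
  246 245 245 244 243 242]]
0.611 0 [304.161 232.516] [327.623 247.319] x at lowest 315.96852659426366
0.611 0.1 [304.164 232.689] [327.657 247.141] x at lowest 314.8383262145723
0.617 0 [306.424 232.39 ] [329.874 247.181] x at lowest 318.2703132933724
0.617 0.1 [306.424 232.563] [329.911 247.002] x at lowest 317.14109630657344
0.623 0 [308.684 232.264] [332.122 247.042] x at lowest 320.56988879051926
0.623 0.1 [308.68  232.436] [332.163 246.864] x at lowest 319.4416538290983
```

Emit:
step_arm(
  steps=[
    [-1, 0, -4, 0, 0, 0],
    [-1, 0, -4, 0, 0, 0],
    [-1, 0, -3, 0, 0, 0],
    [0, 0, -1.5, 0, 0, 0],
    [0, 0, -1, 0, 0, 0],
    [0, 0, 0, 0, 0, 0],
  ],
)

```text
clock: 23.08
position: [0.6283, 0.1871, 0.0689]
ee_rot: [0.387, 2.196, -0.196]
force: [0.3, -1.2, 3.0]
width: 0.681
gripper_force: 15.0
```

Emit:
step_arm(
  steps=[
    [0, 0, -0.7, 0, 0, 0],
    [0, 0, -0.7, 0, 0, 0],
    [0, 0, -0.6, 0, 0, 0],
    [0, 0, 0, 0, 0, 0],
  ],
)

```text
clock: 23.42
position: [0.629, 0.1868, 0.068]
ee_rot: [0.388, 2.194, -0.195]
force: [2.0, -1.8, 6.3]
width: 0.683
gripper_force: 15.0
```

Emit:
step_arm(
  steps=[
    [0, 0, 0, 0, 0, 0],
    [0, 0, 0, 0, 0, 0],
    [0, 0, 0, 0, 0, 0],
    [0, 0, 0, 0, 0, 0],
    [0, 0, 0, 0, 0, 0],
    [0, 0, 0, 0, 0, 0],
    [0, 0, 0, 0, 0, 0],
  ],
  gripper=1,
)

```text
clock: 24.0
position: [0.6276, 0.1877, 0.0664]
ee_rot: [0.386, 2.198, -0.195]
force: [1.0, -0.6, 0.2]
width: 0.997
gripper_force: 0.0
```

```bash
python3 m.py
python3 - <<'E'
from h import *
a=np.linspace(0,2*np.pi,200)
for x,y in((.617,.192),(.617,.197),(.622,.192)):
    u=proj('side',np.c_[x+.031*np.cos(a),y+.031*np.sin(a),.02+0*a]);print(x,y,u.min(0),u.max(0))
E
```

```text
[0.628 0.188 0.066] [ 0.745 -0.274 -0.608] [ 0.959 -0.65   0.23 ]
red px x 306 330 y 239 251
[[307 308 309 310 311 312 313 314 315 316 317 318 319 320 321 322 323 324
  325 326 327 328 329]
 [247 248 249 249 250 250 251 251 251 251 251 251 251 251 251 251 250 250
  250 249 249 248 247]]
0.617 0.192 [306.423 235.867] [329.727 250.705]
0.617 0.197 [306.25  234.725] [329.48  249.469]
0.622 0.192 [308.295 235.761] [331.59  250.589]
```

Emit:
step_arm(
  steps=[
    [-7.5, 2.7, 6.1, 0, 0, 0],
    [-15, 5.5, 12.2, 0, 0, 0],
    [-15, 5.5, 12.2, 0, 0, 0],
    [-15, 5.5, 12.2, 0, 0, 0],
    [-22, 8, 18, 0, 0, 0],
    [-22, 8, 18, 0, 0, 0],
    [-22, 8, 18, 0, 0, 0],
    [-22, 5, 25, 0, 0, 0],
    [-20, 0, 30, 0, 0, 0],
    [-20, 0, 30, 0, 0, 0],
    [0, 0, 0, 0, 0, 0],
    [0, 0, 0, 0, 0, 0],
  ],
)

```text
clock: 25.2
position: [0.4463, 0.2369, 0.2501]
ee_rot: [0.386, 2.197, -0.189]
force: [0.0, 0.6, -0.5]
width: 1.0
gripper_force: 0.0
```

```bash
python3 m.py; python3 balls2.py 2>&1 | grep side
python3 - <<'E'
from h import *
# bystanders and lamp: mean change from start / raised-lamp frame in the side view
a=cv2.imread('pics/sideav.png').astype(int);
for n,ref,bx in(('jar','side0',(375,285,412,338)),('bottle','side0',(398,320,442,388)),('brush','side0',(195,288,258,342)),('lamp','s4',(283,125,345,192)),('cup/disc','s4',(298,205,340,258))):
    b=cv2.imread(f'pics/{ref}.png').astype(int);x0,y0,x1,y1=bx;print(n,np.abs(a-b)[y0:y1,x0:x1].mean().round(1))
E
```

```text
[0.446 0.237 0.25 ] [ 0.747 -0.27  -0.607] [ 0.027  0.554 -0.481]
red px x 306 330 y 239 251
[[307 308 309 310 311 312 313 314 315 316 317 318 319 320 321 322 323 324
  325 326 327 328 329]
 [247 248 249 249 250 250 251 251 251 251 251 251 251 251 251 251 251 250
  250 249 249 248 247]]
side local mm [ 62.853 -22.231] bbox mm [32 38] area mm2 900 rgb [129. 157. 137.]
side local mm [42.057 68.428] bbox mm [46 44] area mm2 1272 rgb [138. 160. 141.]
side local mm [11.177 76.426] bbox mm [28 26] area mm2 564 rgb [176. 181. 168.]
side local mm [ 63. -23.] bbox mm [34 40] area mm2 1044 diff [-87. -67. -77.]
side local mm [33. 75.] bbox mm [72 56] area mm2 2688 diff [-23. -17. -23.]
jar 2.1
bottle 2.1
brush 2.4
lamp 1.7
cup/disc 12.6
```

The cup stands level on the disc and didn't move as the gripper backed away. The lamp is still up, the balls are in the tray, and the bottle, jar and brush haven't moved. I'm handing it in.

```bash
python3 -c "
from cell import job; print(job.sign_off())"
```

```text
the job is handed in; nothing more can be done
None
```

I handed the job in at about 26 s of the 72 s: the lamp arm is up, all four balls are in the tray, and the cup stands upright on the black disc, with the bottle, jar and brush unmoved; the sign-off gave no verdict, so this rests on my last camera check.

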